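# Fit the jockey wheel and hold the sprung chain tensioner back

## Task

Fit the small black jockey wheel over the upright stud of the chain tensioner on the bench, flat down on its shoulder, and let go of it while the tensioner arm is still at rest at the front. Then push the arm back by its post, past the click of the ratchet pawl and on to its rear stop, and finish the program while still pressing the post there with the fingers: the pawl alone lets the arm come part of the way back, so do not let go. Leave the other things on the bench where they are.

Things in the scene. Friction and masses are not known exactly. Their poses are not given: they have to be found in the camera images.
- wheel: the loose jockey wheel to be fitted: a plain smooth black drum 42 mm across and 22 mm tall with a through bore of 15 mm and a thin steel ring round the bore on its upper face, 50 g, lying flat on the bench at one of three places that it shares with two other round things; origin at the centre of its underside, z up along the bore
- fixture: the chain tensioner's base: a fixed grey plate 200 mm (x) by 290 mm (y) by 12 mm thick, bolted to the bench; the arm's pivot stands near its +y end and the pawl slider at its -y end; origin on the bench, below a point 15 mm from the plate's middle towards +y; its x axis points to the rear (away from the robot)
- pivot (a point): on the vertical axis of the tensioner arm, on the top of the base plate (12 mm above the bench); the pivot's screw head ends 33 mm above this point
- tension_turn (a joint): turn of the tensioner arm (steel bar 24 mm wide, top 30 mm above the bench) in rad about the vertical through pivot: 0 at rest, held at the front stop by a spring; it grows anticlockwise seen from above, swinging the free end (towards -y) to the rear, up to the rear stop at 0.62. Past the click at about 0.41 the pawl catches it: let go, it springs back to about 0.41
- tensioner: the sprung tensioner arm, a steel bar; origin on its pivot axis 12 mm above the bench, the bar runs along its -y axis. 175 mm out stands the ribbed black round post by which it is pushed: 16 mm in diameter, from 30 to 85 mm above the bench. The spring resists a push at the post with about 3 N at rest and 9 N at the rear stop; the pawl adds a few N on the way
- post_top (a point): centre of the top of the push post, 85 mm above the bench
- stud_seat (a point): foot of the stud at the centre of its shoulder (24 mm across, 34 mm above the bench), on the arm 90 mm from the pivot, between pivot and post; the wheel's underside rests here. The stud is an upright steel pin 9 mm in diameter
- stud_tip (a point): the tapered tip of the stud, 65 mm above the bench and 31 mm above its shoulder
- pawl (a joint): outward travel of the sprung pawl slider in m: 0 when fully in, at most 0.014. Only the tooth at the arm's tip (204 mm from the pivot) moves it: out from about 0.29 rad of the arm, and in again with a click at about 0.41; it needs no handling
- bb_cup: bystander: black toothed bottom bracket cup, 47 mm across, 24 mm tall, stepped and hollow, flat on the bench; origin at the centre of its underside
- tape_roll: bystander: roll of black tape 68 mm across, 18 mm tall; origin at the centre of its underside
- caliper: bystander: black and white brake caliper 30x55x36 mm; origin at the centre of its underside
- jar: bystander: white grease jar with a black lid, 54 mm across, 70 mm tall; origin at the centre of its underside
- torch: bystander: black pocket torch 25x96x25 mm, long along its y axis; origin at the centre of its underside
- driver: bystander: stubby screwdriver with a blue handle, 26x145x28 mm, long along its y axis; origin at the centre of its underside
Not all that is in view belongs to the job. What is shaped like the wheel but pink or turquoise is not meant.

How it is judged (in metres and radians):
On the way, in this order (a step that is already met when the one before it is completed fails the run):
1. the jockey wheel sits flat on the shoulder of the stud, let go, with the arm still at rest at the front (distance between wheel and stud_seat below 0.007 m and angle between wheel's own z axis and vertical below 0.12 rad and contact force between the fingers and wheel below 0.3 N and value of joint tension_turn below 0.12 rad), for 0.2 s.
2. the arm is pushed back by the fingers past the click, with the pawl in again behind the tooth (value of joint tension_turn above 0.46 rad and value of joint pawl below 0.003 m and contact force between the fingers and tensioner above 1.5 N), for 0.2 s.
At the end, for the whole second after the job is handed in: The fingers press on the arm (its post) with more than 2 N and hold the arm at or near its rear stop (joint over 0.54 of 0.62 rad, where nothing but the robot can keep it), the pawl is in (within 3 mm), and the jockey wheel, not touched, sits flat on the stud's shoulder within 7 mm (value of joint tension_turn above 0.54 rad and value of joint pawl below 0.003 m and contact force between the fingers and tensioner above 2 N and distance between wheel and stud_seat below 0.007 m and angle between wheel's own z axis and vertical below 0.12 rad and contact force between the fingers and wheel below 0.3 N); the arm keeps its last pose, push and grip.
It fails at once if a bystander is pushed more than 3 cm from its place (distance of any of bb_cup, tape_roll, caliper, jar, torch, driver from where it was at the start of the episode above 0.03 m).
It also fails if it takes over 51 s, if anything falls off the work surface, if the arm or the gripper's body presses on something with over 40 N, if the wrist force passes 120 N, or if a joint passes its speed limit or range.

## Robot

A 6-joint arm with a two-finger parallel gripper is mounted at the origin on a cart in front of the work surface, level with it; the furniture and walls round the work are solid. World frame = base frame: x ahead of the robot, y to its left, z up, the work surface at z = 0. Lengths are in m, angles in degrees, forces in N, time in s.
With the tool pointing down it reaches from about 0.3 to 0.875 m from the base axis. Payload 6.4 kg.
Tool frame: the origin (TCP) lies on the centre line of the jaws, within the pads' length; the fingertips stand ahead of it and the grasp point (between the pads) is the TCP (robot.nose_length is the x of the fingertips in the tool frame, in m); x points along the fingers, z is the direction in which the jaws open and shut, and the axes are right-handed (so a half turn about x gives the same grasp; the last joint's range is limited). The gripper opens to 88 mm and grips with 3 to 60 N. Pads are 18 mm wide; open, the fingers measure 123 mm over their backs; the gripper's body (75 mm by 187 mm) begins 45 mm behind the grasp point.
Start: joints at [-87.68, 10.359, 92.074, -0, 77.567, -11.82], TCP at [0.14, -0.558, 0.258] pointing down, gripper open.
Joint ranges: [-171.53, 171.53], [-51.25, 118.39], [17.06, 147.69], [-65.23, 245.23], [0, 150.52], [-178.68, 178.68]. Speed limits (degrees/s): [147.25, 147.25, 172.46, 180, 180, 180].

## Interface

Orientations are given as [roll, pitch, yaw] about the fixed x, y, z axes, in that order (R = Rz(yaw) Ry(pitch) Rx(roll)).
In Python, from bench import robot gives the robot as it stands. Calls block until the motion is done:
- robot.reach(position, orientation): joint-space move of the TCP to a pose.
- robot.servo_line(position, feed=0.15, frame=None): straight line of the TCP; frame=None keeps the orientation; feed is the mean speed in m/s.
- robot.set_joints(angles): joint-space move.
- robot.gripper_open() and robot.gripper_close(): open the fingers fully, or close them until they stop; the grip force is fixed at half the most.
- robot.sleep(seconds).
- robot.solve_ik(position, orientation): joint angles nearest the present ones, or None.
- robot.sense(): the state.
- robot.camera(name): name is "scene" or "top" or "wrist"; returns the picture (384x512x3 uint8, red, green, blue); there is no depth.
- robot.get_calibration(name): a dict with "fx", "fy", "cx", "cy" (pixels), "cam_to_world" (4x4, takes a point from camera to world coordinates); the wrist camera has in their place "hand_eye" (4x4, takes a point from camera to tool coordinates, whose origin is the TCP and whose axes are the tool frame's). Camera axes: x right, y up, looking along -z (the intrinsics and any distortion apply to the point x, -y, -z); pixel columns grow to the right and rows downward; lengths in m; the calibration is good to about 2 mm. A picture is of the moment at which its call begins: read the wrist's pose just before it. get_calibration takes no time and is no camera call.
A pose or a line that the arm cannot do raises robot.MotionError and nothing moves.
- robot.sign_off(): hands the job in, once; it reports no verdict.
The state is a dict: "t": time; "joint_positions": joint angles; "dq": joint speeds; "effort": joint torques, N m; "position": TCP position; "tool_rot": TCP orientation; "ft_force": force on the tool from outside, world axes, zero at the start; "moment": the same for the moment, N m; "grip_width": opening from 0.0 (shut) to 1.0 (fully open).
Only numpy, scipy, OpenCV 4.12 (cv2) and the standard library are available. Lean on these libraries where they do the work, as an engineer would, in place of code of your own. Each camera call takes 0.05 s, during which the arm holds its last target.

## Working session

There is one attempt and no reset: what is moved stays moved. The work goes in short steps, each a Python script; the robot and the scene stay as the last script left them, time stands still between calls to the robot, and variables do not carry over. Pictures are saved under pics/ and viewed, and the job is handed in when it is done.

```bash
ls; mkdir -p pics; python3 - <<'E'
from bench import robot
import cv2,numpy as np
for n in ["scene","top","wrist"]:
    im=robot.camera(n); cv2.imwrite(f"pics/{n}0.png",im[:,:,::-1]); c=robot.get_calibration(n)
    print(n,{k:(np.round(v,4).tolist() if hasattr(v,'__len__') and not isinstance(v,str) else v) for k,v in c.items()})
s=robot.sense();print(s);print(robot.nose_length)
E
```

```text
pics
scene {'fx': 380.0945621840648, 'fy': 380.0945621840648, 'cx': 255.90362398910028, 'cy': 193.63918722806588, 'cam_to_world': [[0.8922, 0.1866, -0.4112, 0.1067], [-0.4516, 0.3669, -0.8133, -0.9181], [-0.0009, 0.9113, 0.4117, 0.5399], [0.0, 0.0, 0.0, 1.0]]}
top {'fx': 353.21901675555654, 'fy': 353.21901675555654, 'cx': 255.7182588111443, 'cy': 186.33699303187302, 'cam_to_world': [[0.0179, 0.9952, -0.0963, 0.4883], [-0.9998, 0.0186, 0.0068, -0.0232], [0.0086, 0.0961, 0.9953, 1.1108], [0.0, 0.0, 0.0, 1.0]]}
wrist {'fx': 266.2412704365514, 'fy': 266.2412704365514, 'cx': 257.6194219289526, 'cy': 192.34193914338124, 'hand_eye': [[-0.0006, 0.305, -0.9523, -0.1262], [0.0016, 0.9523, 0.305, 0.079], [1.0, -0.0014, -0.001, 0.0002], [0.0, 0.0, 0.0, 1.0]]}
{'t': 0.15, 'joint_positions': array([-8.76802403e+01,  1.03930446e+01,  9.21161217e+01,  8.68921149e-04,
        7.75678146e+01, -1.18200082e+01]), 'dq': array([ 0.05382066,  0.00888427, -0.14190908, -0.01615125, -0.05641206,
        0.01349822]), 'effort': array([ 9.33866904e-04, -4.34230721e+01, -3.42174590e+01,  7.02880765e-02,
        3.55746655e-02, -7.36392485e-05]), 'position': array([ 0.14047275, -0.55719654,  0.257028  ]), 'tool_rot': array([167.54864381,  89.92301445,  91.68822409]), 'ft_force': array([-0.18325958, -0.14026207,  0.53998817]), 'moment': array([0.02350127, 0.05880811, 0.00843924]), 'grip_width': 0.9995714338948265}
0.019
```

View pics/scene0.png

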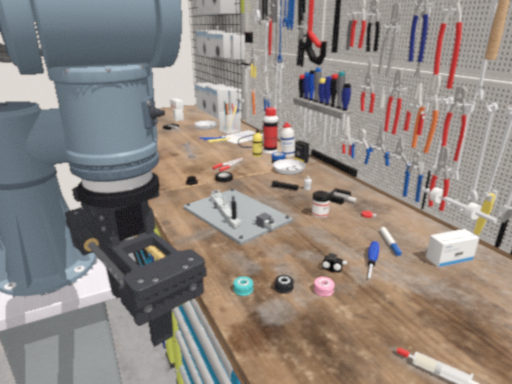

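View pics/top0.png

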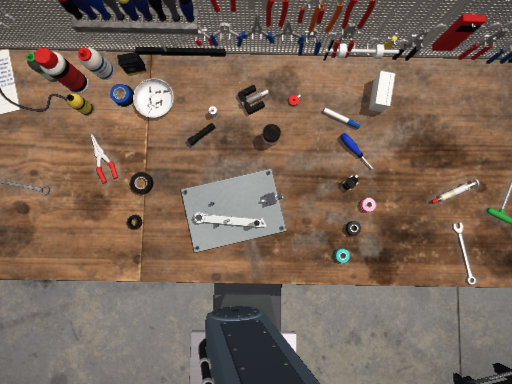

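View pics/wrist0.png

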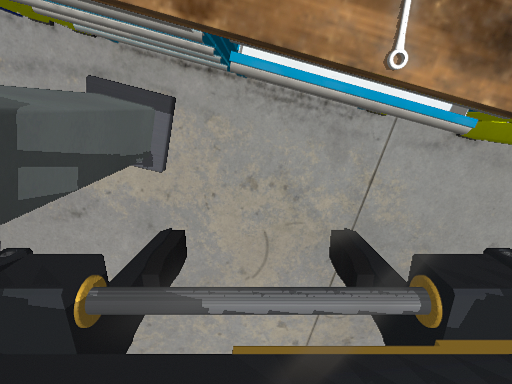

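```bash
python3 - <<'E'
import cv2,numpy as np
t=cv2.imread("pics/top0.png"); s=cv2.imread("pics/scene0.png")
r=lambda a,w,h:cv2.resize(a,(w,h),interpolation=cv2.INTER_CUBIC)
A=r(t[200:272,320:392],380,280*380//280); A=r(t[192:264,320:392],390,290);B=r(t[192:252,105:165],390,290)
A=r(t[192:272,320:400],290,290);B=r(t[165:245,95:175],290,290);C=r(s[265:300,225:345],400,290*400//990+0);D=r(s[165:190,180:240],400,166)
o=np.zeros((290+170,800,3),np.uint8);o[:290,:290]=A;o[:290,300:590]=B;o[290:290+C.shape[0],:400]=C;o[290:456,400:]=D
cv2.imwrite("pics/crop1.png",o)
cv2.imwrite("pics/fix.png",r(t[160:260,175:295],720,600))
E
```

```text
(no output)
```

View pics/crop1.png

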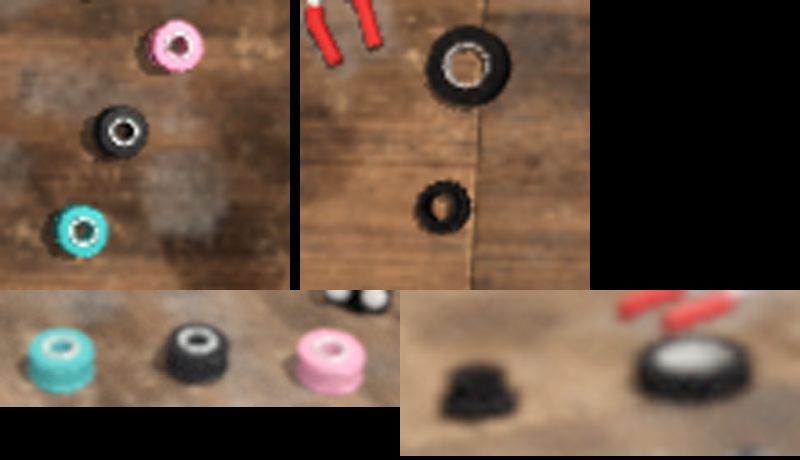

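View pics/fix.png

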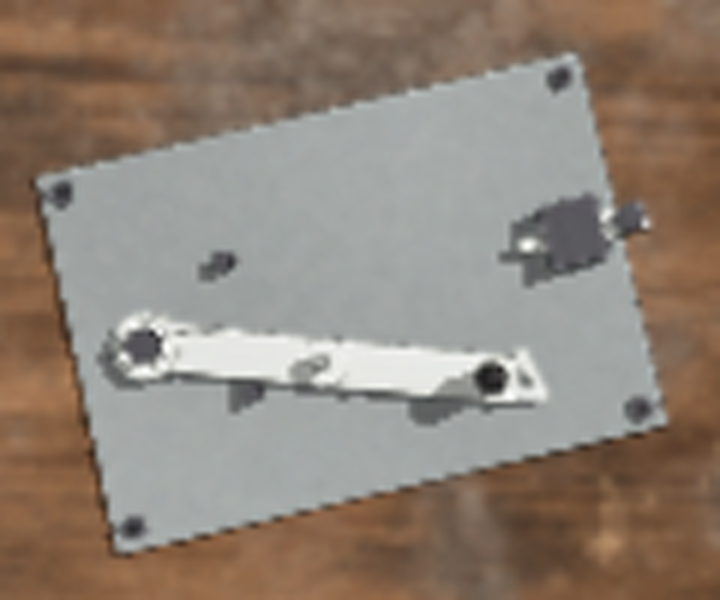

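The round candidates in the top view are turquoise (343,256), plain black with a steel ring (353,228), pink (369,205), a black stepped hollow cup (135,222) and a large tape ring (141,183). The wheel is (353,228): it is the smooth black drum with a steel ring round the bore, and it is about 42 mm across. (135,222) is the bottom bracket cup. Next I localise the wheel and the tensioner.

```bash
cat > h.py <<'E'
from bench import robot
import numpy as np, cv2
from scipy.spatial.transform import Rotation as Ro
def toolR(ang):  # x down, z (jaws) at angle ang deg from world x
    a=np.radians(ang); z=np.array([np.cos(a),np.sin(a),0]); x=np.array([0,0,-1.]); return np.column_stack([x,np.cross(z,x),z])
def rpy(R): return Ro.from_matrix(R).as_euler('xyz',degrees=True).tolist()
def ori(ang): return rpy(toolR(ang))
def c2w(name,s=None):
    c=robot.get_calibration(name)
    if name!="wrist": return c,np.array(c["cam_to_world"])
    s=s or robot.sense(); T=np.eye(4);T[:3,:3]=Ro.from_euler('xyz',s['tool_rot'],degrees=True).as_matrix();T[:3,3]=s['position']
    return c,T@np.array(c["hand_eye"])
def ray(cT,uv):
    c,T=cT; d=T[:3,:3]@np.array([(uv[0]-c['cx'])/c['fx'],-(uv[1]-c['cy'])/c['fy'],-1]); return T[:3,3],d
def onz(cT,uv,z):
    o,d=ray(cT,uv); return o+d*(z-o[2])/d[2]
def proj(cT,p):
    c,T=cT; q=T[:3,:3].T@(np.asarray(p,float)-T[:3,3]); return np.array([c['cx']+c['fx']*q[0]/-q[2],c['cy']+c['fy']*q[1]/q[2]])
def snap(name,f):
    s=robot.sense(); cT=c2w(name,s); im=robot.camera(name)[:,:,::-1].copy(); cv2.imwrite(f"pics/{f}.png",im)
    np.save(f"pics/{f}.npy",cT[1]); return im,cT
E
python3 - <<'E'
from h import *
T=c2w("top")
print("wheel",onz(T,(353.5,228),.022),"turq",onz(T,(343,256),.022),"pink",onz(T,(369,205),.022))
f=lambda u,v:(175+u/6,160+v/6)
piv=onz(T,f(144,345),.045);post=onz(T,f(490,377),.085);print("piv",piv,"post",post,np.linalg.norm((piv-post)[:2]))
e=(post-piv)[:2]/np.linalg.norm((post-piv)[:2]);print("stud",piv[:2]+.09*e,np.degrees(np.arctan2(e[1],e[0])))
for n,uv in dict(cup=(135,222),tape=(141,183),cal=(350,182),jar=(271,133)).items(): print(n,onz(T,uv,.02))
w=onz(T,(353.5,228),.022)
for a in range(-180,180,30):
    q=robot.solve_ik([w[0],w[1],.2],ori(a)); print(a,None if q is None else np.round(q,0))
E
```

```text
wheel [ 0.47075529 -0.33305854  0.022     ] turq [ 0.38545818 -0.30026258  0.022     ] pink [ 0.54221634 -0.38167979  0.022     ]
piv [0.49422795 0.13803039 0.045     ] post [ 0.48164552 -0.03487955  0.085     ] 0.17336714645035498
stud [0.48769604 0.04826774] -94.16200483189068
cup [0.47712914 0.3371386  0.02      ]
tape [0.59753387 0.32469593 0.02      ]
cal [ 0.61284151 -0.32396022  0.02      ]
jar [ 0.7634442  -0.07580916  0.02      ]
-180 [-47.  14.  95.   0.  71. 133.]
-150 [-47.  14.  95.   0.  71. 103.]
-120 [-47.  14.  95.   0.  71.  73.]
-90 [-47.  14.  95.   0.  71.  43.]
-60 [-47.  14.  95.   0.  71.  13.]
-30 [-47.  14.  95.   0.  71. -17.]
0 [-47.  14.  95.   0.  71. -47.]
30 [-47.  14.  95.   0.  71. -77.]
60 [ -47.   14.   95.    0.   71. -107.]
90 [ -47.   14.   95.    0.   71. -137.]
120 [ -47.   14.   95.    0.   71. -167.]
150 [-47.  14.  95.   0.  71. 163.]<stdin>:10: UserWarning: Gimbal lock detected. Setting third angle to zero since it is not possible to uniquely determine all angles.
```

```bash
python3 -W ignore - <<'E'
from h import *
robot.reach([.4707,-.333,.14],ori(-117)); im,T=snap("wrist","w1"); print(proj(T,[.4707,-.333,.022]),robot.sense()['t'])
robot.reach([.4877,.0483,.16],ori(-4)); im,T=snap("wrist","s1"); s=robot.sense();print(s['t'],s['position'],s['joint_positions']);print(proj(T,[.4877,.0483,.065]),proj(T,[.4816,-.0349,.085]),proj(T,[.4942,.138,.045]))
E
```

```text
[256.14562556 193.56987657] 1.7417
3.2167 [0.48812464 0.047363   0.16010754] [-8.35013751e+00  6.14056435e+00  1.09069870e+02 -1.13989096e-02
  6.47654430e+01 -4.21664764e+00]
[257.06307399 200.02369713] [256.83549364 294.227835  ] [257.2341336   92.32197374]
```

View pics/w1.png

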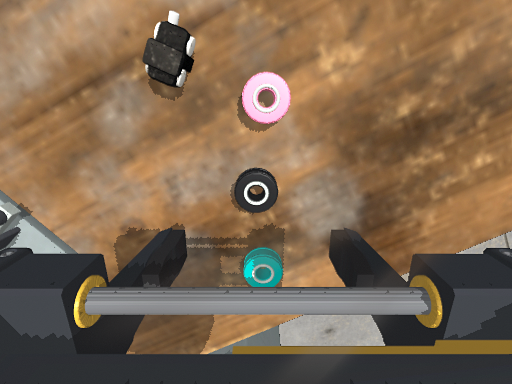

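View pics/s1.png

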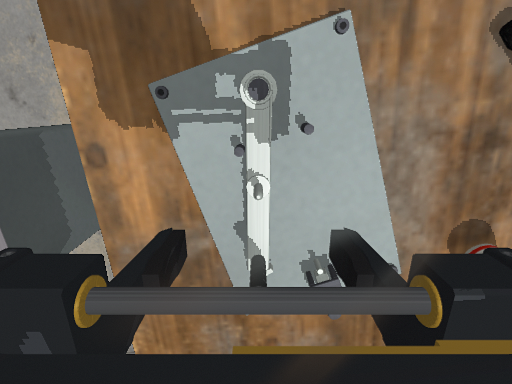

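The wrist view agrees with the estimates. The wheel ring is at (257,193) against a predicted (256,194), the pivot head at (258,90), and the stud tip at about (258,196). Next is a close view of the stud, with its tip in the plane that the wheel's top will occupy in the jaws.

```bash
python3 -W ignore - <<'E'
from h import *
robot.servo_line([.4877,.0483,.075]); im,T=snap("wrist","s2"); s=robot.sense();print(s['t'],s['position'],s['ft_force']);print(proj(T,[.4877,.0483,.065]),proj(T,[.4877,.0483,.034]))
a=cv2.imread("pics/s1.png")[150:310,200:320];b=im[150:310,180:340]
cv2.imwrite("pics/s12.png",np.hstack([cv2.resize(a,(396,528),interpolation=2),cv2.resize(b,(400,400),interpolation=2)[:528] if 0 else cv2.copyMakeBorder(cv2.resize(b,(400,400),interpolation=2),0,128,0,0,0)]))
w=cv2.imread("pics/w1.png")[160:225,220:300];cv2.imwrite("pics/w1z.png",cv2.resize(w,None,fx=8,fy=8,interpolation=2))
E
```

```text
3.9833 [0.48863375 0.04800414 0.07594282] [-0.30622931  0.15942666  0.50474563]
[256.79968765 249.6110228 ] [256.85497522 226.6556397 ]
```

View pics/s12.png

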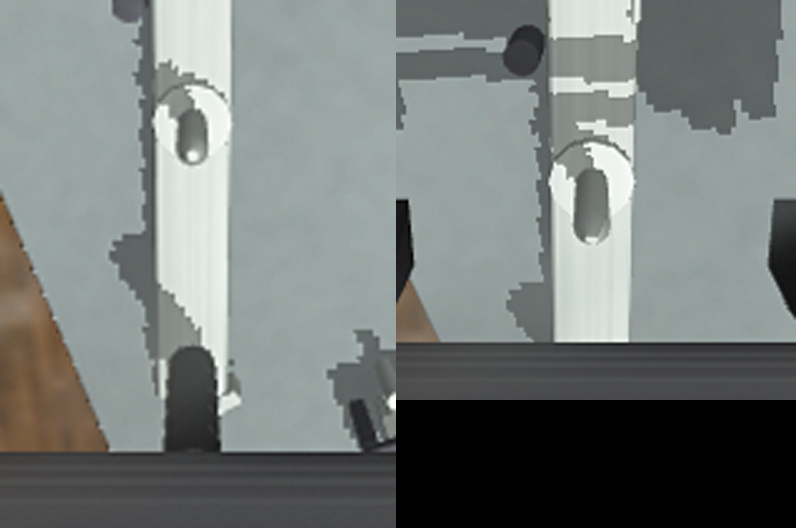

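View pics/w1z.png

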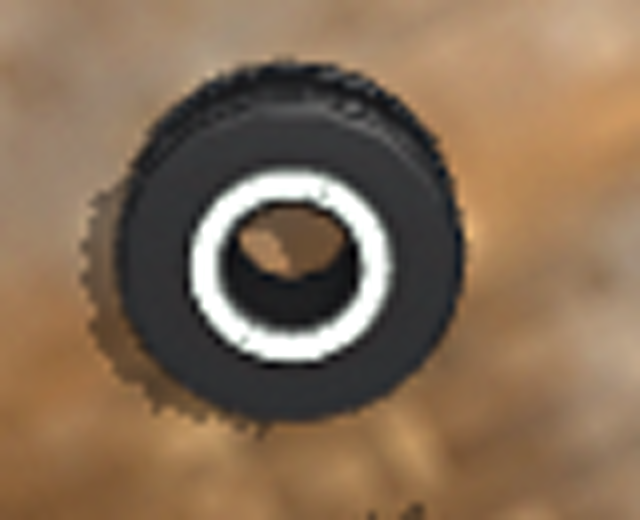

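```bash
python3 -W ignore - <<'E'
from h import *
c=robot.get_calibration("wrist"); L=lambda f:(c,np.load(f"pics/{f}.npy"))
print("wheel",onz(L("w1"),(256.4,193.2),.022))
T=L("s2");print("tip",onz(T,(258.4,244.5),.065),"shoulder",onz(T,(258.5,222.4),.034))
T=L("s1");k=3.3
print("tip",onz(T,(200+193/k,150+155/k),.065),"shoulder",onz(T,(200+193/k,150+122/k),.034),"piv",onz(T,(258.5,90),.045))
w=onz(L("w1"),(256.4,193.2),.022)
robot.servo_line([.4877,.0483,.14],feed=.3)
robot.reach([w[0],w[1],.06],ori(-117))
robot.servo_line([w[0],w[1],.0225],feed=.08); s=robot.sense();print(s['position'],s['ft_force'])
robot.gripper_close(); s=robot.sense();print(s['grip_width']*88,s['t'])
robot.servo_line([w[0],w[1],.12],feed=.2)
im,T=snap("wrist","g1");s=robot.sense();print(s['grip_width']*88,s['t'])
cv2.imwrite("pics/g1z.png",cv2.resize(im[200:320,180:340],None,fx=5,fy=5,interpolation=2))
E
```

```text
wheel [ 0.47092324 -0.33338952  0.022     ]
tip [0.48884989 0.05154704 0.065     ] shoulder [0.48904927 0.05141511 0.034     ]
tip [0.48914674 0.05104873 0.065     ] shoulder [0.48928294 0.05091125 0.034     ] piv [0.49540012 0.13976428 0.045     ]
[ 0.47080337 -0.33317672  0.02205419] [-0.17017043 -0.45126274  0.32055386]
40.21984934721829 7.1917
40.908051177592014 7.8833
```

View pics/g1z.png

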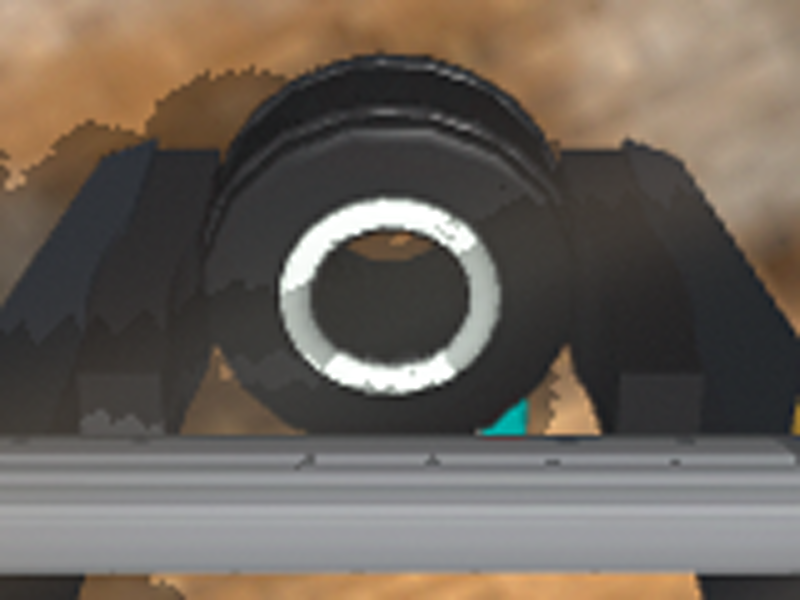

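The wheel is held at 41 mm opening, with its ring centred at (257.8,259.2). I compute its offset in the tool and place it.

```bash
python3 -W ignore - <<'E'
from h import *
s=robot.sense();T=c2w("wrist",s);p=onz(T,(257.8,259.2),s['position'][2]+0.0)
R=Ro.from_euler('xyz',s['tool_rot'],degrees=True).as_matrix();off=R.T@(p-s['position']);print("off",off)
st=np.array([.4889,.0514])
t=st-(toolR(-4)@off)[:2];print(t)
np.save("t.npy",t)
robot.reach([t[0],t[1],.13],ori(-4))
s=robot.sense();t2=t+(t-s['position'][:2]);print(s['position'],s['tool_rot'])
robot.servo_line([t[0],t[1],.095],feed=.15)   # bottom at .073
s=robot.sense();print(s['position'],s['ft_force'],s['t']); im,T=snap("wrist","p1")
cv2.imwrite("pics/p1z.png",cv2.resize(im[140:320,140:380],None,fx=3.3,fy=3.3,interpolation=2))
E
```

```text
off [-2.74184348e-06  8.77526283e-04  6.78094890e-04]
[0.48816234 0.05057191]
[0.48830441 0.05003005 0.12969643] [-155.64085693   89.97766511 -159.73407502]
[0.4878484  0.04996094 0.09459043] [ 0.32695387 -0.21650041 -0.84893625] 9.7
```

View pics/p1z.png

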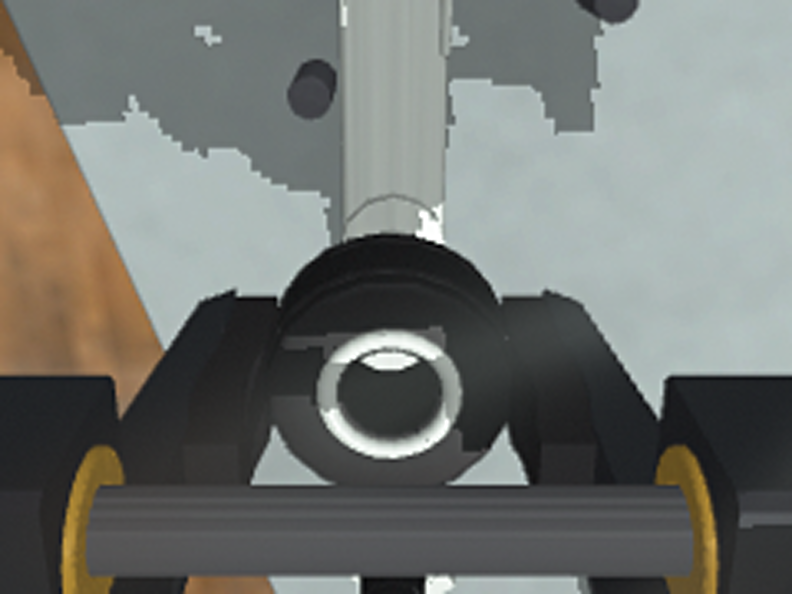

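```bash
python3 -W ignore - <<'E'
from h import *
t=np.load("t.npy")
for z in (.084,.078,.072,.065,.0575):
    robot.servo_line([t[0],t[1],z],feed=.06); s=robot.sense();print(s['t'],s['position'],s['ft_force'])
    if np.linalg.norm(s['ft_force'])>12: print("stop");break
im,T=snap("wrist","p2")
cv2.imwrite("pics/p2z.png",cv2.resize(im[140:320,140:380],None,fx=3.3,fy=3.3,interpolation=2))
E
```

```text
10.0833 [0.48794157 0.05060118 0.08379466] [-0.0323275   0.07457558  0.01654737]
10.3333 [0.48786615 0.05064974 0.07764723] [-0.27885163 -0.15222223 -0.56220473]
10.5833 [0.48777551 0.05063504 0.07152792] [ 0.97104349 -0.14853311 -0.55793788]
10.85 [0.48774541 0.05059828 0.06448507] [ 0.49432484  0.2726484  -1.3474452 ]
11.125 [0.48784316 0.05059329 0.0570559 ] [ 0.17900646 -0.77111723 -0.91758488]
```

View pics/p2z.png

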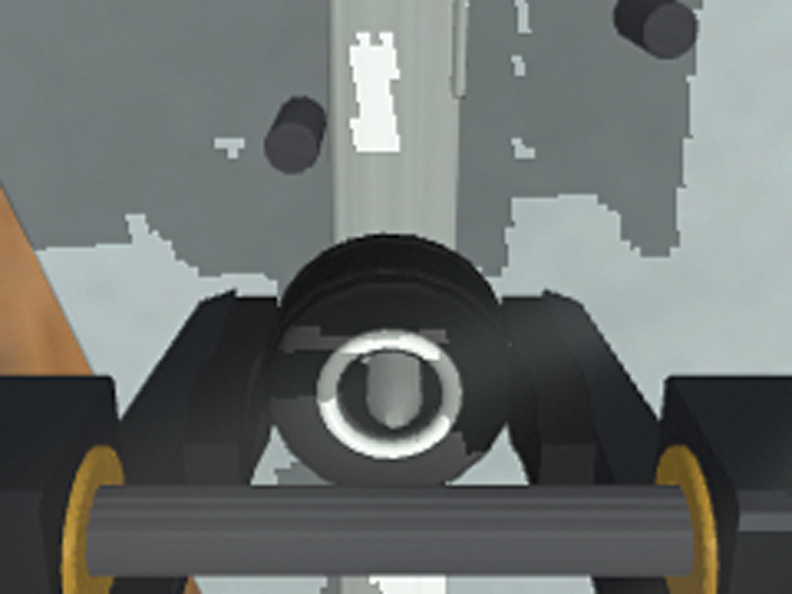

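The stud is centred in the bore, so I release and check from above.

```bash
python3 -W ignore - <<'E'
from h import *
t=np.load("t.npy")
robot.servo_line([t[0],t[1],.0565],feed=.05)
robot.gripper_open(); robot.sleep(.3)
robot.servo_line([t[0],t[1],.17],feed=.25)
im,T=snap("wrist","r1");s=robot.sense();print(s['t'],s['position'],s['ft_force'])
print(proj(T,[.4889,.0514,.056]))
a=im[60:320,190:340]; cv2.imwrite("pics/r1z.png",cv2.resize(a,(346,600),interpolation=2))
sc,_=snap("scene","sc1");cv2.imwrite("pics/sc1z.png",cv2.resize(sc[170:260,170:310],None,fx=5,fy=5,interpolation=2))
E
```

```text
13.2 [0.48694059 0.05070479 0.16828154] [0.50876112 0.59518723 0.23100235]
[258.89281663 193.56065237]
```

View pics/r1z.png

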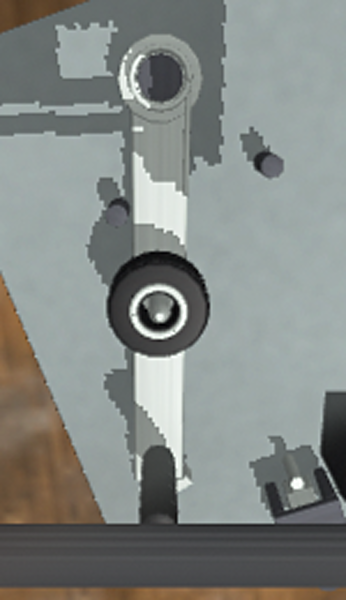

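View pics/sc1z.png

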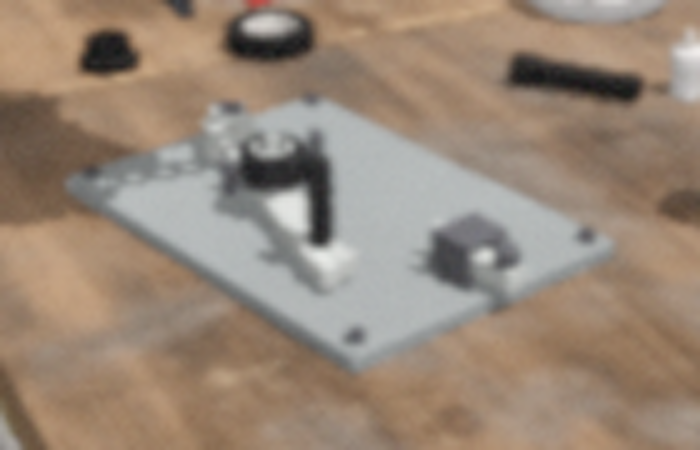

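The wheel is flat on the shoulder, with the stud tip centred in the bore (crop 158,310), and the arm is still at rest. Now I shut the fingers in front of the post.

```bash
cat > push.py <<'E'
from h import *
P=np.array([.4955,.1398]); A0=-94.1
def pose(th,d,z=.062):
    b=np.radians(A0)+th; u=np.array([np.cos(b),np.sin(b)]); n=np.array([-u[1],u[0]])
    p=P+.175*u-d*n; return [p[0],p[1],z],ori(A0+np.degrees(th)),n
E
python3 -W ignore - <<'E'
from push import *
for th in (0,.3,.66):
    p,o,n=pose(th,.018);q=robot.solve_ik(p,o);print(np.round(p,3),None if q is None else np.round(q))
robot.gripper_close()
p,o,n=pose(0,.05,.16); robot.reach(p,o)
p,o,n=pose(0,.05); robot.servo_line(p,feed=.15)
s=robot.sense();print(s['t'],s['position'],s['ft_force'],s['grip_width'],s['joint_positions'])
im,T=snap("wrist","b1");snap("scene","b1s");snap("top","b1t")
E
```

```text
[ 0.465 -0.033  0.062] [-19.  13. 115.   0.  52.  75.]
[ 0.518 -0.035  0.062] [-17.  19. 108.   0.  54.  60.]
[ 0.578 -0.016  0.062] [-13.  25.  99.   0.  56.  43.]
16.5833 [ 0.4336699  -0.03125152  0.0625161 ] [ 0.46853208  0.2173481  -0.04437628] 0.0034174583909683167 [-1.98420489e+01  9.53925354e+00  1.19513656e+02  9.27805657e-04
  5.09006114e+01  7.42317253e+01]
```

View pics/b1.png

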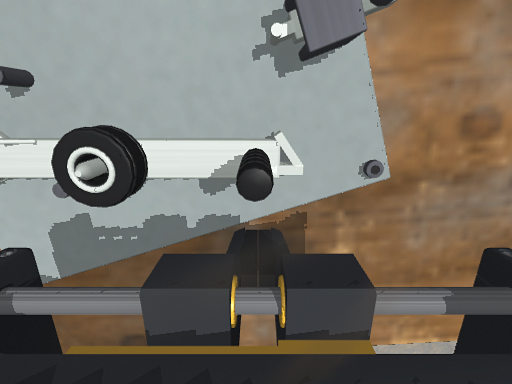

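View pics/b1s.png

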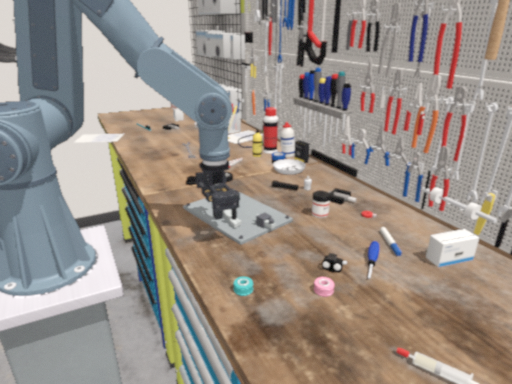

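The post (256,180) is lined up with the seam of the shut fingers (258), and the wheel is undisturbed. I push along the arc.

```bash
python3 -W ignore - <<'E'
from push import *
def go(th,d,feed):
    p,o,n=pose(th,d,.070); robot.servo_line(p,feed=feed,frame=o); s=robot.sense(); F=s['ft_force']
    print(round(s['t'],2),th,np.round(s['position'],4),np.round(F,1),"push",round(-F[:2]@n,1)); return -F[:2]@n
go(0,.03,.1); 
for th in (0.05,.12,.2,.28,.36,.44,.5,.55):
    f=go(th,.018,.09)
    if abs(f)>35: print("stop");break
im,T=snap("wrist","c1");snap("top","c1t");snap("scene","c1s")
E
```

```text
17.1 0 [ 0.4536 -0.0327  0.0705] [-0.2  0.2 -0.6] push 0.2
17.48 0.05 [ 0.4727 -0.0345  0.0695] [-3.1 -1.2  2. ] push 3.1
17.77 0.12 [ 0.4851 -0.0358  0.0697] [-4.3 -0.5  1.2] push 4.3
18.07 0.2 [ 0.4993 -0.036   0.0698] [-4.3 -0.8  0.6] push 4.4
18.38 0.28 [ 0.5134 -0.0352  0.0699] [-4.2 -1.5  1.2] push 4.5
18.69 0.36 [ 0.5262 -0.0331  0.0695] [-8.3 -2.1  2.8] push 8.6
19.0 0.44 [ 0.5399 -0.03    0.0691] [-6.6 -2.6 -1.1] push 7.0
19.27 0.5 [ 0.5504 -0.0271  0.0694] [-7.1 -3.8 -0.2] push 8.1
19.52 0.55 [ 0.5587 -0.0242  0.0695] [-6.1 -3.5  0.2] push 7.0
```

View pics/c1.png

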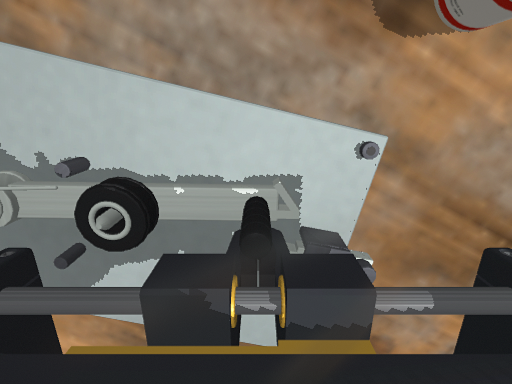

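The push force rose to 8.6 N and then fell as the arm passed the pawl, and the wheel is still on the stud. I continue to the stop.

```bash
python3 -W ignore - <<'E'
from push import *
def go(th,d,feed):
    p,o,n=pose(th,d,.070); robot.servo_line(p,feed=feed,frame=o); robot.sleep(.1); s=robot.sense(); F=s['ft_force']
    print(round(s['t'],2),th,d,np.round(s['position'],4),"err",np.round(1e3*(np.array(p)-s['position'])@np.r_[n,0],1),np.round(F,1),"push",round(-F[:2]@n,1)); return -F[:2]@n
for th in (.58,.61,.63,.645,.66,.675,.69,.70):
    f=go(th,.018,.05)
    if f>18: break
robot.sleep(.5);s=robot.sense();print(s['t'],s['ft_force'],s['joint_positions'])
im,T=snap("wrist","d1");t,_=snap("top","d1t")
a=.62+np.radians(A0);print("stud end",[P+.09*np.array([np.cos(a),np.sin(a)])],proj(T,[*(P+.09*np.array([np.cos(a),np.sin(a)])),.065]))
E
```

```text
20.02 0.58 0.018 [ 0.5633 -0.0224  0.0695] err 1.7 [-6.5 -4.5  1.2] push 7.9
20.38 0.61 0.018 [ 0.5681 -0.0203  0.0695] err 1.8 [-8.  -4.1  0.4] push 8.9
20.73 0.63 0.018 [ 0.5713 -0.0189  0.0695] err 1.8 [-7.3 -3.9  0.7] push 8.3
21.08 0.645 0.018 [ 0.5731 -0.018   0.0695] err 2.4 [-9.4 -6.   2.8] push 11.1
21.43 0.66 0.018 [ 0.5738 -0.0177  0.0694] err 4.3 [-16.7 -11.8   7.6] push 20.4
21.9333 [-16.72929702 -11.4566898    8.35903365] [-13.48220531  24.10003063  98.84643272  -0.29935624  57.45713795
  43.14597993]
stud end [array([0.54242221, 0.06299957])] [ 99.20499346 225.18553219]
```

View pics/d1.png

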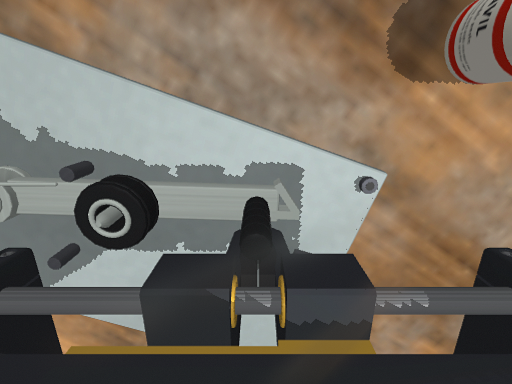

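View pics/d1t.png

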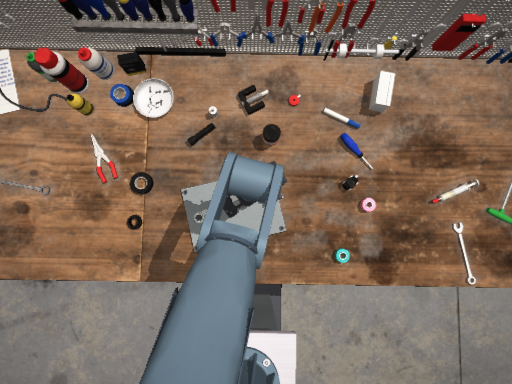

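The TCP has stopped while the force rises from 8 to 20 N, so the arm is on its rear stop. The wheel is on the stud at (110,215) and the bystanders are in place. I hand in while pressing.

```bash
python3 -W ignore - <<'E'
from h import *
robot.sign_off(); s=robot.sense(); print(s['t'],s['ft_force'],s['position'])
E
```

```text
the job is handed in; nothing more can be done
the job is handed in; nothing more can be done
```

The job is handed in at about 22 s of the 51 s allowed, with the fingers still pressing the post. `sign_off()` gives no verdict, so I can only report my own checks.

- **Wheel:** I took the black drum with the steel ring, at top-view pixel (353,228), and lowered it over the stud. I let go of it with the arm still at rest. The wrist view showed the stud tip centred in the bore and the wheel flat on its shoulder.
- **Arm:** I pushed the post along its arc with shut fingers. The push rose to 8.6 N at the pawl and dropped to 7.0 N as it clicked past.
- **Rear stop:** The force then climbed from about 8 N to 20 N while the fingers barely moved, so the arm is on its stop. It held there steadily for 0.5 s before I handed in.
- **Final pictures:** The wheel was still seated and untouched. The bystanders were where they started.

The pawl being in is inferred from the force drop, because the gripper hid the slider in the last pictures. No check failed or disagreed.

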